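# Load a vial and index the sample carousel

### The arm

A 6-joint arm with a two-finger parallel gripper is mounted at the origin on the work surface. World frame = base frame: x ahead of the robot, y to its left, z up, the work surface at z = 0. Lengths are in mm, angles in rad, forces in N, time in s.
With the tool pointing down it reaches from about 375 to 825 mm from the base axis. Payload 5.5 kg.
Tool frame: the origin (TCP) lies at the very end of the fingers, on their centre line; the grasp point (between the pads) lies 19 mm behind it; z points along the fingers, y is the line along which they close (so a half turn about z gives the same grasp; the last joint's range is limited). The gripper opens to 85 mm and grips with 20 to 120 N. Pads are 22 mm wide; open, the fingers measure 114 mm over their backs; the gripper's body (76 mm by 85 mm) begins 54 mm behind the grasp point. The pads swing forward as they close: fully open they stand 13 mm farther back than shut.
Start: joints at [1.152, 0.314, -0.047, 1.21, 0, 1.571], TCP at [243.995, 548.143, 231.299] pointing down, gripper open.
Joint ranges: [-2.67, 2.67], [-0.69, 1.73], [-1.03, 1.25], [-2.08, 2.16], [-1.42, 1.45], [-3.14, 3.14]. Speed limits (rad/s): [2.39, 2.39, 3.01, 3.14, 3.14, 3.14].

### API

Orientations are given as a rotation vector (axis times angle).
In Python, from bench import telemetry, imaging, ticket, masks_of, landmark_of gives the robot as it stands.
- The arm moves only by the tool jog_arm, never from a script. Its argument "deltas" is a list that holds one entry, the list of rows, each a list of 5 numbers: the closure, from 0 (fully open) to 1 (shut), then the shift along the world's x, y, z as a fraction of full scale, then the turn about the world's z as a fraction of full scale. A call has 1 to 12 rows; each row shifts and turns the commanded pose from where the row before left it; what a row does not reach is not made up. Full scale, the value 1, is 5 cm for a shift and 30 degrees for a turn. A row lasts 1/8 s, in which the tool goes at most 62.5 mm and 10.7 degrees, less where a joint would pass 70% of its speed; a pose out of reach is approached as far as the arm can. A call with a number of a shift or a turn outside -1 to 1 is refused whole. A call with a gripper value outside its range is refused whole. The fingers move at their own pace and stop on an object; "newtons" is the grip in N (left out, the last holds). Time passes only in rows, so rows that do not move let the fingers close. It gives the time, the measured TCP pose, the force, the opening and the grip force at its end, in the units of the state.
- telemetry.state(): the state, without advancing time (a new reading comes with each control period).
- imaging.capture(name): name is "side" or "top" or "wrist"; returns a dict with "pixels" (420x560x3 uint8, red, green, blue), "mtx" (3x3 intrinsics, pixels), "k1" (the pictures are not rectified: a ray, as slopes to the right and down, at radius r is drawn at 1 + k1 r^2 times it, then the intrinsics apply), "R" (3x3) and "t" (3): a world point X has camera coordinates R X + t. Camera axes: x right, y down, z forward; pixel columns grow to the right and rows downward; lengths in mm; the calibration is good to about 2 mm. A picture is of the moment at which its call begins. There is no depth.
- ticket.job_done(): hands the job in; it is judged then, once.
Trained networks look in the newest picture that a camera, given by its name, has taken for a name from the list of things; names that differ only in an ending like _2 or _b are one class to them, and where a whole thing is asked for, a point or a joint stands for the part that bears it (a point fixed in the world has none). Each returns a list of dicts, best first, with "p" (0 to 1); they miss things now and then, are a little off and sometimes report something else, mostly with a low value. They report only what shows in the picture. A call takes as long as a camera call.
- masks_of(camera, query): "mask" (420x560 bool, what is visible of it).
- landmark_of(camera, query): "position" ([x, y, z] in mm, in the coordinates of the camera as it stood for that picture, good to about 4 mm: a listed point, or the origin of a listed thing).
The state is a dict: "time_s": time; "joint_positions": joint angles; "joint_vel": joint speeds; "joint_efforts": joint torques, N m; "eef_pos": TCP position; "ee_rot": TCP orientation; "force": force on the tool from outside, world axes, zero at the start; "ft_torque": the same for the moment, N m; "gripper_width": finger opening in mm; "finger_force": force on a finger pad.
Only numpy, scipy, OpenCV 4.12 (cv2) and the standard library are available. Lean on these libraries where they do the work, as an engineer would, in place of code of your own. Each camera call takes 0.05 s, during which the arm holds its last target. There are 200 camera calls.

### The job

Set the loose capped vial gently and upright, all the way down, into the one empty cup of the sample carousel and let go of it. Then push the carousel anticlockwise (seen from above) by its upright pin, through the stiff point, to the next station, and keep it pressed against the stop screw with about 10 newtons for a second; gently, never harder than 20 newtons. Leave the carousel at rest at that station with the vial in its cup, and leave the bottle, beaker and tip box as they stand.

Things in the scene. Friction and masses are not known exactly. Their poses are not given: they have to be found in the camera images.
- vial: the loose sample vial: amber glass cylinder with a white cap of the same width, 28 mm in diameter, 61 mm tall, about 40 g, upright on the bench among bottle and beaker. Origin at the centre of its underside, z up. The five like it in the carousel are fixed and cannot be taken out
- well (a point): centre of the mouth of the carousel's one empty cup, 90 mm above the bench: grey, inner diameter 33 mm, wall 4 mm, floor 24 mm below this point. It turns with the disc, 82 mm from the axis; at the start it is on the side nearest the robot. The seated vial stands 37 mm above the rim
- pin_top (a point): top centre of the upright steel pushing pin, 16 mm in diameter, 55 mm tall above the disc, 132 mm from the axis, on the robot's right of the axis, about 55 degrees anticlockwise of the empty cup. Turns with the disc. Push it from its clockwise side along its circle; the space there, beyond 103 mm from the axis, is free. Touch it slowly: bumping at 5 cm/s or more gives a hard knock
- axis (a point): point on the carousel's vertical turning axis, level with the disc's upper face (62 mm above the bench). Aluminium disc 290 mm in diameter, 12 mm thick. The six cups (41 mm outside) stand on a circle of radius 82 mm, 60 degrees apart; vials in them reach 127 mm above the bench
- carousel (a joint): disc angle in rad, growing anticlockwise from above; within 0.1 of 0 at the start. Detents (clicks) at 0 and 1.047 rad: it resists most at 0.26, is at the top of the hump at 0.52, then jumps forward by itself towards 1.047 or the stop. Felt at the pin, friction is about 1 N and the detent 4 to 9 N more, differing each time. It cannot turn back beyond -0.13
- stop: dark steel bracket 163 mm from the axis, outside the rim, far side, with a steel stop screw 56 mm up. A lug on the disc's edge meets its tip at a disc angle anywhere between 0.97 and 1.10: the screw's setting differs each time, is not reported and must be felt. It is rigid. Origin on the bench under the axis, x towards the bracket
- reader: white reader housing, 170 mm tall, fixed on the bench at the far left of the disc, with a hood at 150 to 180 mm height over one of the fixed vials. Origin on the bench under the carousel's axis. Keep clear of it
- bottle: bystander: round clear glass bottle with black cap, 60 mm in diameter, 150 mm tall, origin at the centre of its underside. Do not disturb
- beaker: bystander: open clear glass beaker, 66 mm in diameter, 85 mm tall, origin at the centre of its underside. Do not disturb
- tipbox: bystander: closed blue plastic tip box 85 x 120 x 60 mm, origin at the centre of its underside. Do not disturb

How it is judged:
By the outcome, as a careful person would: the job done as asked, in the order asked, and still so for the second after the job is handed in, with the robot touching nothing.
It also fails if it takes over 72 s, if anything falls off the work surface, if the arm or the gripper's body presses on something with over 40 N, if the wrist force passes 120 N, or if a joint passes its speed limit or range.

## Working session

There is one attempt and no reset: what is moved stays moved. The work goes in short steps, Python scripts to look and compute and a tool call to move; the robot and the scene stay as the last step left them, time stands still between calls to the robot, and variables do not carry over. Pictures are saved under pics/ and viewed, at most 10 in all, crops included, and the job is handed in when it is done.

Besides the shell and the picture viewer there is one more tool, called after "Request:" as name([rows], argument=value, ...), one row to a line, values as JSON. jog_arm: Moves the arm, as the interface text tells. Its arguments: {"type":"object","properties":{"deltas":{"type":"array","items":{"type":"array","items":{"type":"array","items":{"type":"number"}}}},"newtons":{"type":"number"}},"required":["deltas"]}

```bash
mkdir -p pics; cat > h.py <<'E'
import numpy as np, cv2
from bench import telemetry, imaging, ticket, masks_of, landmark_of
def lm(cam,c,q):
    r=landmark_of(cam,q)
    return [(round(d['p'],2),np.round(np.array(c['R']).T@(np.array(d['position'])-np.array(c['t'])),1)) for d in r[:2]]
def save(c,n): cv2.imwrite('pics/'+n,cv2.cvtColor(c['pixels'],cv2.COLOR_RGB2BGR))
def ray(c,uv):
    K=np.array(c['mtx']);d=np.array([(uv[0]-K[0,2])/K[0,0],(uv[1]-K[1,2])/K[1,1]]);s=d.copy()
    for _ in range(20): s=d/(1+c['k1']*(s@s))
    R=np.array(c['R']);return -R.T@np.array(c['t']),R.T@np.array([s[0],s[1],1])
def atz(c,uv,z):
    o,d=ray(c,uv);return o+d*(z-o[2])/d[2]
def proj(c,X):
    p=np.array(c['R'])@np.array(X,float)+np.array(c['t']);s=p[:2]/p[2];s=s*(1+c['k1']*(s@s));K=np.array(c['mtx'])
    return np.array([K[0,0]*s[0]+K[0,2],K[1,1]*s[1]+K[1,2]])
E
python3 - <<'E'
from h import *
print(telemetry.state())
im=[]
for n in ('top','side'):
    c=imaging.capture(n);im.append(c['pixels']);save(c,n+'0.png')
    print(n,'cam at',-np.array(c['R']).T@c['t'])
    for q in ('vial','well','pin_top','axis','stop','reader','bottle','beaker','tipbox'): print(q,lm(n,c,q))
E
```

```text
{'time_s': 0.0, 'joint_positions': array([ 1.15198388e+00,  3.14257882e-01, -4.80618129e-02,  1.21022180e+00,
        1.50403118e-05,  1.57081981e+00]), 'joint_vel': array([-4.80099779e-04,  7.22041773e-04,  2.87107866e-03,  4.27881516e-05,
        1.01914562e-03,  1.21402030e-03]), 'joint_efforts': array([-4.94201813e-04, -5.39586318e+01,  3.39750266e+01,  1.91911391e-02,
       -1.21861030e-04, -1.68592129e-05]), 'eef_pos': array([243.76431132, 547.61395873, 230.42305383]), 'ee_rot': array([-6.53028935e-01, -3.07258504e+00,  2.67619402e-03]), 'force': array([-0.29126408, -0.20157659, -0.36304198]), 'ft_torque': array([-0.01140928, -0.0286908 ,  0.04620551]), 'finger_force': 0.0, 'gripper_width': 85.71786364341206}
top cam at [ 342.093764     14.63145395 1418.58176333]
vial []
well [(0.84, array([477.8, -74.6,  92.3]))]
pin_top [(0.71, array([ 464.4, -176.8,  116. ]))]
axis [(0.83, array([555. , -87. ,  58.7]))]
stop []
reader []
bottle [(0.59, array([558.3, 333.8,  -3.7]))]
beaker [(0.66, array([445.5, 267.7,  -3.3]))]
tipbox [(0.85, array([ 456.3, -414.9,   -3.1]))]
side cam at [   5.79290911 -570.99760971 1028.40467692]
vial [(0.61, array([462.2, 417.1,  -1.9]))]
well [(0.82, array([469.3, -68.6,  89.2]))]
pin_top [(0.78, array([ 463.9, -185.3,  115.7]))]
axis [(0.96, array([554. , -80.1,  63.9])), (0.21, array([550.4, 334.2,  -1.6]))]
stop []
reader []
bottle [(0.88, array([5.522e+02, 3.362e+02, 3.000e-01]))]
beaker [(0.97, array([444.4, 264. ,   2. ]))]
tipbox [(0.73, array([ 456.7, -411.4,   -4.8]))]
```

View pics/top0.png

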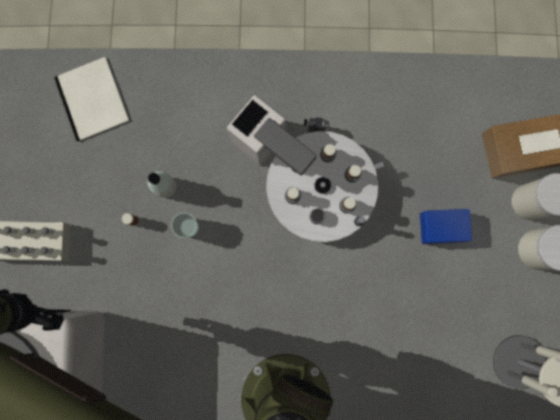

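View pics/side0.png

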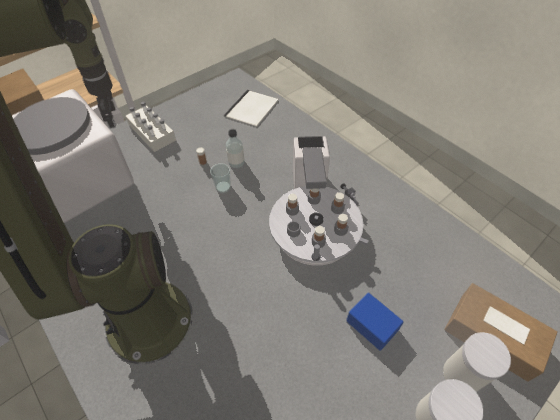

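Top view: vial cap at (130,219), beaker (185,225), bottle (162,184), carousel axis (323,185), empty cup (317,215), pin (362,221), bracket (316,124), hood end near (305,165). The side view agrees, with the vial at (202,156).

```bash
python3 - <<'E'
from h import *
c=imaging.capture('top')
print('vial',atz(c,(130,219),55),'well',atz(c,(317,215),85),'pin',atz(c,(362.5,219),117),'axis',atz(c,(323,185),62))
for q in ('vial','well','pin_top','axis'): print(q,lm('top',c,q))
for d in masks_of('top','vial')[:6]:
    ys,xs=np.nonzero(d['mask']);print(d['p'],xs.mean(),ys.mean(),len(xs))
s=imaging.capture('side')
for q in ('vial','well','pin_top','axis'): print(q,lm('side',s,q))
for d in masks_of('side','vial')[:6]:
    ys,xs=np.nonzero(d['mask']);print(d['p'],xs.mean(),ys.mean(),len(xs),atz(s,(xs.mean(),ys.mean()),30))
w=imaging.capture('wrist')
R=np.array(w['R']);print('wristcam',-R.T@w['t'],R.round(2))
E
```

```text
vial [460.92438825 410.59968572  55.        ] well [476.09361368 -71.82096987  85.        ] pin [ 464.74442153 -182.27504654  117.        ] axis [556.59582674 -88.14036667  62.        ]
vial [(0.59, array([459.7, 418.9,  -1.2]))]
well [(0.82, array([476.2, -72.6,  89.1]))]
pin_top [(0.9, array([ 467.7, -172.6,  118.2])), (0.7, array([5.564e+02, 3.345e+02, 1.000e-01]))]
axis [(0.55, array([553.6, -86.5,  61.5]))]
0.44 129.75 219.46621621621622 148
vial [(0.53, array([464.5, 417.9,  -5. ]))]
well [(0.83, array([473.7, -71.6,  91.4]))]
pin_top [(0.65, array([ 462.9, -180.9,  114.7]))]
axis [(0.95, array([553.2, -82.7,  64.1]))]
0.59 316.4389945889335 224.05829987781462 5729 [563.01226756 -82.21639909  30.        ]
0.4 200.4453781512605 154.88235294117646 119 [461.55645814 424.84514333  30.        ]
wristcam [171.96380552 580.03523253 374.05436901] [[ 0.41  0.91  0.  ]
 [ 0.87 -0.39  0.31]
 [ 0.28 -0.12 -0.95]]
```

Request:
jog_arm([
  [[0.3,0.7,-0.4,0,0],[0.3,0.7,-0.4,0,0],[0.3,0.7,-0.4,0,0],[0.3,0.7,-0.4,0,0],[0.3,0.5,-0.4,0,0],[0.3,0.5,-0.4,0,0],[0.3,0,0,0,0],[0.3,0,0,0,0]],
])

```text
time_s: 2.65
eef_pos: [433.7, 428.3, 231.3]
ee_rot: [-0.653, -3.072, -0.0]
force: [-0.2, 0.2, 0.4]
gripper_width: 59.8
finger_force: 0.0
```

```bash
python3 - <<'E'
from h import *
w=imaging.capture('wrist');save(w,'w1.png')
print(lm('wrist',w,'vial'))
for d in masks_of('wrist','vial')[:3]:
    ys,xs=np.nonzero(d['mask']);print(d['p'],xs.mean(),ys.mean(),len(xs),xs.min(),xs.max(),ys.min(),ys.max())
E
```

```text
[(0.94, array([4.577e+02, 4.149e+02, 1.000e-01]))]
0.63 283.4594594594595 210.31962397179788 851 271 296 191 229
```

View pics/w1.png

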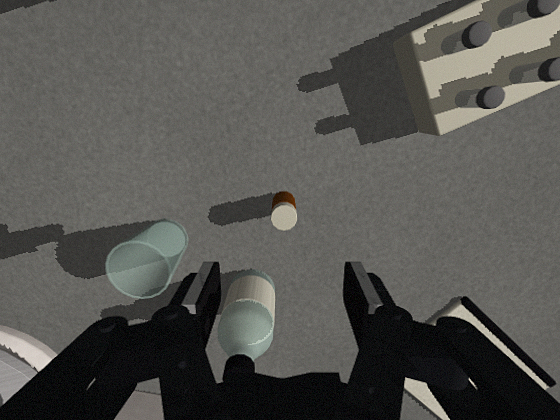

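The wrist view shows the vial cap centred at (284,217), with its base towards (283,194), between the beaker (150,260) and the bottle (247,310).

```bash
python3 - <<'E'
from h import *
w=imaging.capture('wrist')
R=np.array(w['R']);g=cv2.cvtColor(w['pixels'],cv2.COLOR_RGB2HSV)
m=((g[...,2]>150)&(g[...,1]<90)).astype(np.uint8);n,l,st,ce=cv2.connectedComponentsWithStats(m)
k=l[217,284];print(st[k],ce[k]);print('cap->',atz(w,ce[k],61))
print(lm('wrist',w,'vial'),-R.T@w['t'], telemetry.state()['eef_pos'])
E
```

```text
[271 206  26  25 519] [283.80539499 217.63391137]
cap-> [461.21885923 418.86196187  61.        ]
[(0.85, array([458.1, 416.8,  -0.6]))] [361.21845744 460.55029769 374.09260128] [433.33802554 428.74387435 231.34178316]
```

Request:
jog_arm([
  [[0.3,0.27,-0.11,-0.4,0],[0.3,0.27,-0.11,-0.6,0],[0.3,0,0,-0.6,0],[0.3,0,0,-0.6,0],[0.3,0,0,-0.6,0],[0.3,0,0,-0.2,0],[0.3,0,0,0,0],[0.3,0,0,0,0]],
])

```text
time_s: 3.9
eef_pos: [461.7, 418.0, 82.7]
ee_rot: [0.652, 3.072, 0.003]
force: [0.1, -0.0, 0.4]
gripper_width: 59.8
finger_force: 0.0
```

```bash
python3 - <<'E'
from h import *
w=imaging.capture('wrist');save(w,'w2.png')
print(lm('wrist',w,'vial'), telemetry.state()['eef_pos'])
g=cv2.cvtColor(w['pixels'],cv2.COLOR_RGB2HSV)
m=((g[...,2]>150)&(g[...,1]<90)).astype(np.uint8);n,l,st,ce=cv2.connectedComponentsWithStats(m)
for k in range(1,n):
    if st[k][4]>300: print(st[k],ce[k],atz(w,ce[k],61))
E
```

```text
[] [461.75144899 417.91750622  82.7159479 ]
[ 259  228   47   48 1187] [287.07413648 248.76663858] [459.91113824 422.10459472  61.        ]
[239 340  30  35 632] [253.71518987 359.29905063] [521.20168766 372.23414509  61.        ]
```

View pics/w2.png

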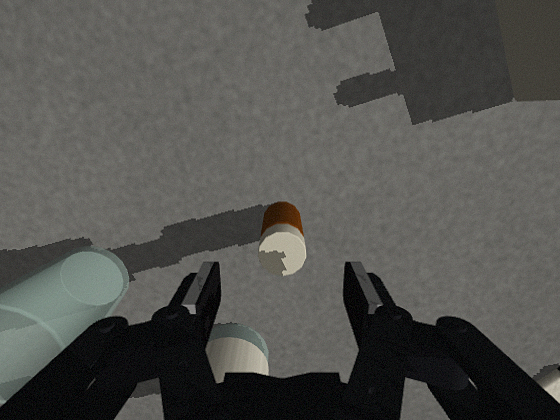

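The cap is centred laterally between the pads, at about (282.5,253.5), with the fingertips at columns 218 and 345.

```bash
python3 - <<'E'
from h import *
w=imaging.capture('wrist')
e=telemetry.state()['eef_pos']
print(atz(w,(282.5,253.5),61),e)
y=np.array([.407,.913,0])
for z in (61,82.7): print(z,proj(w,[e[0],e[1],z]),proj(w,np.r_[e[:2],z]+30*y),proj(w,np.r_[e[:2],z]-30*y))
E
```

```text
[461.61494894 418.50225773  61.        ] [461.66841533 417.77803456  82.55528085]
61 [281.36756885 254.05331461] [334.40467388 254.10124108] [228.28601115 254.06676621]
82.7 [281.4371727  272.99244573] [341.35270646 273.05940351] [221.46528983 273.03803032]
```

Request:
jog_arm([
  [[0.3,0,0.01,-0.4,0],[0.3,0,0,-0.4,0],[0.3,0,0,-0.3,0],[0.3,0,0,0,0],[0.6,0,0,0,0],[0.75,0,0,0,0],[0.75,0,0,0,0],[0.75,0,0,0,0],[0.75,0,0,0,0],[0.75,0,0,0,0]],
], newtons=25)

```text
time_s: 5.3
eef_pos: [461.7, 418.3, 27.3]
ee_rot: [0.653, 3.072, 0.002]
force: [0.5, 0.2, 6.0]
gripper_width: 27.4
finger_force: 25.0
```

Request:
jog_arm([
  [[0.75,0,0,0.2,0],[0.75,0,0,0.5,0],[0.75,0,0,0.7,0],[0.75,0,0,0.8,0],[0.75,0,-0.3,0.8,0],[0.75,0,-0.6,0.26,0.07],[0.75,0,-0.8,0,0.1],[0.75,0,-0.9,0,0.1],[0.75,0,-0.9,0,0.1],[0.75,0,-0.9,0,0.1],[0.75,0,-0.9,0,0.06],[0.75,0.1,-0.8,0,0]],
])

```text
time_s: 6.8
eef_pos: [465.3, 111.1, 189.7]
ee_rot: [-0.222, -3.134, 0.0]
force: [-0.1, 0.4, -1.0]
gripper_width: 27.1
finger_force: 24.7
```

Request:
jog_arm([
  [[0.75,0.1,-0.9,0,0],[0.75,0.15,-0.9,0,0],[0.75,0.2,-0.8,0,0],[0.75,0.2,-0.6,0,0],[0.75,0.2,-0.5,0,0],[0.75,0,0,0,0],[0.75,0,0,0,0],[0.75,0,0,0,0],[0.75,0,0,0,0]],
])

```text
time_s: 7.92
eef_pos: [508.3, -71.6, 189.4]
ee_rot: [-0.22, -3.134, -0.0]
force: [0.6, 0.2, -0.2]
gripper_width: 27.4
finger_force: 24.8
```

```bash
python3 - <<'E'
from h import *
w=imaging.capture('wrist');save(w,'w3.png')
for q in ('vial','well','pin_top','axis'): print(q,lm('wrist',w,q))
s=telemetry.state();print(s['eef_pos'],s['ee_rot'],s['force'],s['time_s'])
E
```

```text
vial [(0.57, array([506. , -73.6, 164.1]))]
well [(0.92, array([476.5, -70.8,  92.1]))]
pin_top [(0.64, array([ 460.8, -177.6,  117.5]))]
axis []
[508.48802053 -72.12788229 189.37347812] [ 2.21096124e-01  3.13369180e+00 -3.53395386e-06] [ 0.17306264  1.39732494 -1.0014385 ] 8.175
```

View pics/w3.png

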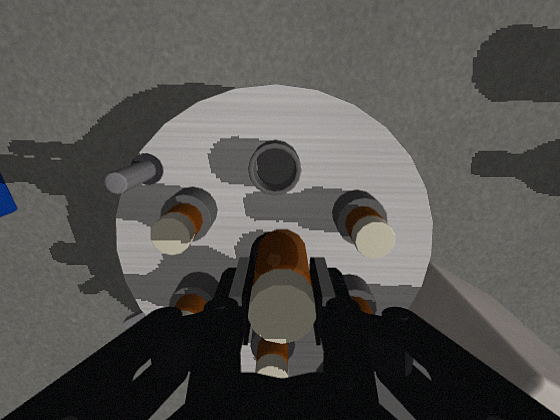

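The empty cup's mouth is at about (276,167), the pin top at (117,182), and the held vial is upright between the pads, with its near bottom edge at (280,230). I will overlay the model circles to refine this.

```bash
cat >> h.py <<'E'
def circ(c,im,X,r,col,s,off):
    a=np.linspace(0,2*np.pi,90);P=np.array([(proj(c,[X[0]+r*np.cos(t),X[1]+r*np.sin(t),X[2]])-off+.5)*s for t in a])
    cv2.polylines(im,[P.round().astype(np.int32)],True,col,1)
E
python3 - <<'E'
from h import *
w=imaging.capture('wrist')
e=telemetry.state()['eef_pos']
W=atz(w,(275.5,167),90);P=atz(w,(117,183),117);print('well',W,'pin',P,e)
off=np.array([210,120]);s=5
im=cv2.resize(cv2.cvtColor(w['pixels'],cv2.COLOR_RGB2BGR)[120:240,210:350],None,fx=s,fy=s,interpolation=cv2.INTER_CUBIC)
circ(w,im,W,20.5,(0,255,0),s,off);circ(w,im,W,16.5,(0,255,255),s,off)
circ(w,im,[e[0],e[1],e[2]-27],14,(255,0,255),s,off)
cv2.imwrite('pics/w4.png',im)
E
```

```text
well [472.32803393 -71.76878277  90.        ] pin [ 463.60259277 -179.48405708  117.        ] [508.51476796 -72.20816206 189.34164215]
```

View pics/w4.png

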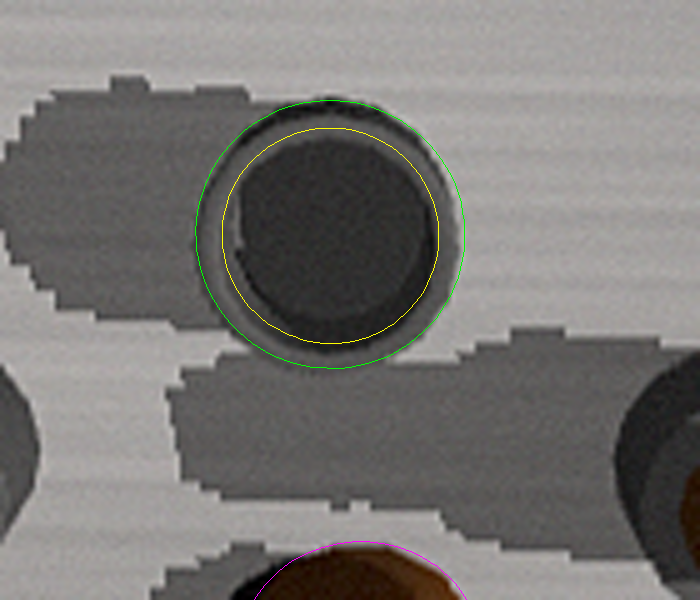

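The rim is about 1.4 px lower than drawn, so the cup is at about (473.4,-71.4). The held vial sits on the tool line to within 0.5 mm.

Request:
jog_arm([
  [[0.75,-0.2,0,0,0],[0.75,-0.3,0,-0.2,0],[0.75,-0.2,0.02,-0.4,0],[0.75,0,0,-0.3,0],[0.75,0,0,-0.2,0],[0.75,0,0,0,0],[0.75,0,0,0,0],[0.75,0,0,0,0]],
])

```text
time_s: 9.22
eef_pos: [474.1, -71.5, 134.8]
ee_rot: [0.222, 3.133, -0.0]
force: [-0.1, -0.0, 0.2]
gripper_width: 27.4
finger_force: 24.8
```

```bash
python3 - <<'E'
from h import *
w=imaging.capture('wrist')
st=telemetry.state();e=st['eef_pos'];print(e,st['force'],st['time_s'],lm('wrist',w,'well'))
off=np.array([210,170]);s=5
im=cv2.resize(cv2.cvtColor(w['pixels'],cv2.COLOR_RGB2BGR)[170:290,210:350],None,fx=s,fy=s,interpolation=cv2.INTER_CUBIC)
W=[473.4,-71.4,90]
circ(w,im,W,20.5,(0,255,0),s,off);circ(w,im,W,16.5,(0,255,255),s,off)
circ(w,im,[e[0],e[1],e[2]-27],14,(255,0,255),s,off)
cv2.imwrite('pics/w5.png',im)
E
```

```text
[474.04846866 -71.42060618 134.78374579] [0.29044188 0.26870829 0.48382563] 9.275 [(0.57, array([475.1, -72.4,  91.5]))]
```

View pics/w5.png

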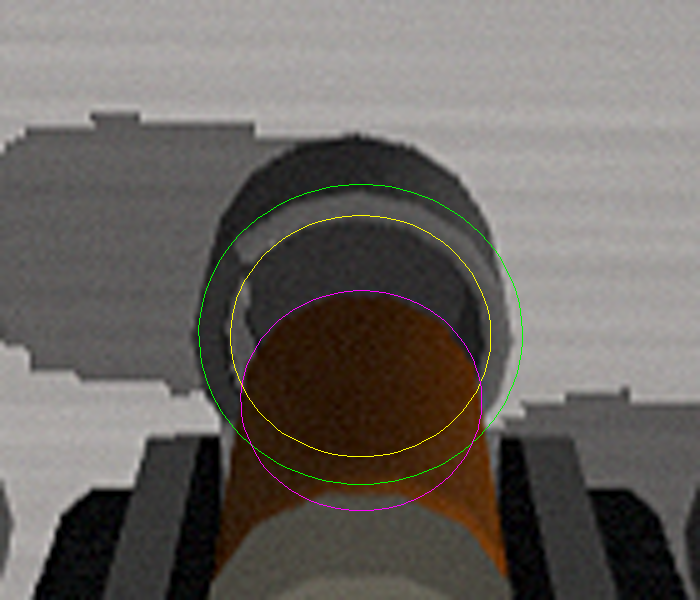

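The vial bottom fits inside the mouth: rim top edge at (357,193) in the crop, vial edge at (361,295). A nudge of -0.7 mm in y centres it, then a gentle descent.

Request:
jog_arm([
  [[0.75,0,-0.014,-0.1,0],[0.75,0.004,0,-0.1,0],[0.75,0,0,-0.1,0],[0.75,0,0,-0.05,0],[0.75,0,0,-0.05,0],[0.75,0,0,-0.05,0],[0.75,0,0,-0.05,0],[0.75,0,0,0,0]],
])

```text
time_s: 10.32
eef_pos: [473.6, -72.0, 109.1]
ee_rot: [-0.222, -3.133, -0.0]
force: [-1.0, -0.8, -0.4]
gripper_width: 27.4
finger_force: 24.8
```

Request:
jog_arm([
  [[0.75,0,0,-0.05,0],[0.75,0,0,-0.05,0],[0.75,0,0,-0.05,0],[0.75,0,0,-0.05,0],[0.75,0,0,-0.03,0],[0.75,0,0,0,0]],
])

```text
time_s: 11.08
eef_pos: [473.6, -72.1, 97.7]
ee_rot: [-0.222, -3.134, 0.0]
force: [0.3, 0.5, 0.0]
gripper_width: 27.4
finger_force: 24.8
```

Request:
jog_arm([
  [[0.75,0,0,-0.03,0],[0.75,0,0,-0.03,0],[0.75,0,0,-0.016,0],[0.75,0,0,-0.01,0],[0.75,0,0,0,0]],
])

```text
time_s: 11.7
eef_pos: [473.7, -72.1, 93.5]
ee_rot: [-0.222, -3.134, 0.0]
force: [0.3, -0.9, -0.8]
gripper_width: 26.9
finger_force: 24.8
```

Request:
jog_arm([
  [[0.75,0,0,-0.01,0],[0.75,0,0,0,0]],
])

```text
time_s: 11.95
eef_pos: [473.8, -72.1, 93.3]
ee_rot: [0.222, 3.133, -0.0]
force: [-1.2, 0.5, 3.3]
gripper_width: 27.2
finger_force: 25.1
```

Request:
jog_arm([
  [[0.75,0,0,-0.01,0],[0.75,0,0,0,0]],
])

```text
time_s: 12.2
eef_pos: [473.9, -72.1, 93.2]
ee_rot: [0.222, 3.133, -0.0]
force: [-3.1, 0.9, 8.1]
gripper_width: 27.3
finger_force: 25.6
```

The vial bottoms out on the floor (z force 8 N at TCP 93.2). Releasing and rising.

Request:
jog_arm([
  [[0.7,0,0,0.008,0],[0.6,0,0,0,0],[0.45,0,0,0,0],[0.45,0,0,0,0],[0.45,0,0,0.1,0],[0.45,0,0,0.3,0],[0.45,0,0,0.4,0],[0.45,0,0,0.6,0],[0.45,0,0,0,0],[0.45,0,0,0,0]],
])

```text
time_s: 13.45
eef_pos: [473.8, -72.1, 163.2]
ee_rot: [0.222, 3.133, -0.0]
force: [-0.3, -0.5, 0.2]
gripper_width: 47.0
finger_force: 0.0
```

```bash
python3 - <<'E'
from h import *
ims=[]
for n in ('wrist','side','top'):
    c=imaging.capture(n)
    for q in ('well','pin_top','axis'): print(n,q,lm(n,c,q))
    ims.append(c)
st=telemetry.state();print(st['eef_pos'],st['force'],st['time_s'])
w=ims[0]; 
im=cv2.cvtColor(w['pixels'],cv2.COLOR_RGB2BGR).copy()
circ(w,im,[474.4,-72.2,127],14,(255,0,255),1,0);circ(w,im,[463.6,-179.5,117],8,(0,255,0),1,0)
A=np.array([555,-85,62]);circ(w,im,A,145,(0,255,255),1,0)
cv2.imwrite('pics/w6.png',im)
E
```

```text
wrist well []
wrist pin_top [(0.74, array([ 464. , -176. ,  116.8]))]
wrist axis [(0.91, array([554.4, -88.1,  61.5]))]
side well [(0.64, array([469.1, -69.2,  92.4]))]
side pin_top [(0.56, array([ 463.3, -180.6,  115.2]))]
side axis [(0.96, array([552.5, -83.5,  62.7]))]
top well []
top pin_top []
top axis []
[473.64545463 -72.03179322 162.7941329 ] [-0.14200319  0.23510638 -0.31782754] 14.05
```

View pics/w6.png

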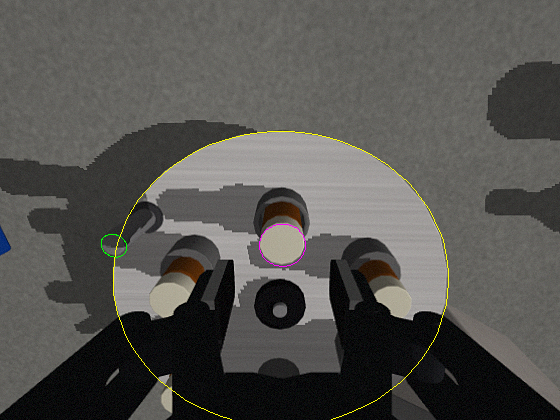

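The vial is fully seated (its cap fits the model circle at z=127 at (281,245)), and the pin is where estimated. I will close the fingers and go to the pin's clockwise side, with tool y radial.

Request:
jog_arm([
  [[1,-0.1,-0.3,0,-0.3],[1,-0.2,-0.5,0,-0.3],[1,-0.2,-0.5,0,-0.3],[1,-0.16,-0.4,0,-0.3],[1,0,0,-0.3,0],[1,0,0,-0.5,0],[1,0,0,-0.5,0],[1,0,0,-0.3,0],[1,0,0,0,0],[1,0,0,0,0]],
], newtons=20)

```text
time_s: 15.3
eef_pos: [441.3, -157.0, 83.4]
ee_rot: [1.178, 2.912, 0.0]
force: [-0.6, 0.2, -0.0]
gripper_width: -0.0
finger_force: 0.0
```

```bash
cat > plan.py <<'E'
from h import *
def st():
    s=telemetry.state();e=s['eef_pos'];d=e[:2]-np.array([555.,-85.]);az=np.degrees(np.arctan2(d[1],d[0]))%360
    t=np.array([-np.sin(np.radians(az)),np.cos(np.radians(az))]);v=s['ee_rot'];yaw=(2*np.degrees(np.arctan2(v[1],v[0]))-90)%180
    print('t',s['time_s'],'eef',e.round(1),'r',np.hypot(*d).round(1),'az',az.round(2),'tan',t.round(3),'Ftan',(s['force'][:2]@t).round(2),'F',s['force'].round(1),'yaw',yaw.round(1))
if __name__=='__main__': st()
E
python3 plan.py
```

```text
t 15.3 eef [ 441.3 -157.    83.4] r 134.6 az 212.34 tan [ 0.535 -0.845] Ftan -0.55 F [-0.6  0.2 -0. ] yaw 46.0
```

Request:
jog_arm([
  [[1,0.029,-0.028,0,0],[1,0.029,-0.028,0,0],[1,0.029,-0.028,0,0],[1,0.029,-0.028,0,0],[1,0.029,-0.028,0,0],[1,0.029,-0.028,0,0],[1,0,0,0,0]],
])

```text
time_s: 16.18
eef_pos: [449.5, -165.6, 82.9]
ee_rot: [1.179, 2.912, -0.0]
force: [-0.2, 0.5, -0.5]
gripper_width: -0.3
finger_force: 0.0
```

Request:
jog_arm([
  [[1,0.029,-0.028,0,0],[1,0.029,-0.028,0,0],[1,0,0,0,0]],
])

```text
time_s: 16.55
eef_pos: [452.3, -168.3, 82.8]
ee_rot: [-1.179, -2.912, 0.0]
force: [-0.7, 0.5, 0.3]
gripper_width: -0.0
finger_force: 0.1
```

Request:
jog_arm([
  [[1,0.029,-0.028,0,0],[1,0.029,-0.028,0,0],[1,0,0,0,0]],
])

```text
time_s: 16.92
eef_pos: [455.1, -171.1, 82.8]
ee_rot: [-1.179, -2.911, 0.0]
force: [-2.6, 1.1, 0.1]
gripper_width: -0.0
finger_force: 0.9
```

```bash
python3 plan.py
```

```text
t 16.925 eef [ 455.1 -171.1   82.8] r 131.9 az 220.75 tan [ 0.653 -0.758] Ftan -2.52 F [-2.6  1.1  0.1] yaw 45.9
```

Contact felt (2.5 N). Pushing along the arc.

Request:
jog_arm([
  [[1,0.0275,-0.029,0,0.029],[1,0.0275,-0.029,0,0.029],[1,0.0275,-0.029,0,0.029],[1,0.0275,-0.029,0,0.029],[1,0.0275,-0.029,0,0.029],[1,0.0275,-0.029,0,0.029]],
])

```text
time_s: 17.68
eef_pos: [462.7, -179.4, 82.8]
ee_rot: [-1.043, -2.962, -0.001]
force: [-5.4, 3.5, 4.7]
gripper_width: 0.6
finger_force: 3.3
```

```bash
python3 plan.py
```

```text
t 17.675 eef [ 462.7 -179.4   82.8] r 132.0 az 225.64 tan [ 0.715 -0.699] Ftan -6.31 F [-5.4  3.5  4.7] yaw 51.2
```

Request:
jog_arm([
  [[1,0.03,-0.0267,0,0.029],[1,0.03,-0.0267,0,0.029],[1,0.03,-0.0267,0,0.029],[1,0.03,-0.0267,0,0.029],[1,0.03,-0.0267,0,0.029],[1,0.03,-0.0267,0,0.029]],
])

```text
time_s: 18.42
eef_pos: [471.0, -187.0, 82.7]
ee_rot: [-0.907, -3.005, -0.001]
force: [-7.1, 4.6, 7.5]
gripper_width: -0.0
finger_force: 4.5
```

```bash
python3 plan.py
```

```text
t 18.425 eef [ 471.  -187.    82.7] r 132.1 az 230.53 tan [ 0.772 -0.636] Ftan -8.39 F [-7.1  4.6  7.5] yaw 56.4
```

Request:
jog_arm([
  [[1,0.032,-0.024,0,0.029],[1,0.032,-0.024,0,0.029],[1,0.032,-0.024,0,0.029],[1,0.032,-0.024,0,0.029],[1,0.032,-0.024,0,0.029],[1,0.032,-0.024,0,0.029]],
])

```text
time_s: 19.18
eef_pos: [480.5, -194.2, 82.7]
ee_rot: [-0.769, -3.043, -0.001]
force: [-8.5, 4.2, 7.0]
gripper_width: -0.0
finger_force: 4.7
```

```bash
python3 plan.py
```

```text
t 19.175 eef [ 480.5 -194.2   82.7] r 132.2 az 235.68 tan [ 0.826 -0.564] Ftan -9.41 F [-8.5  4.2  7. ] yaw 61.6
```

Request:
jog_arm([
  [[1,0.034,-0.021,0,0.029],[1,0.034,-0.021,0,0.029],[1,0.034,-0.021,0,0.029],[1,0.034,-0.021,0,0.029],[1,0.034,-0.021,0,0.029],[1,0.034,-0.021,0,0.029]],
])

```text
time_s: 19.92
eef_pos: [491.2, -200.8, 82.8]
ee_rot: [-0.63, -3.076, -0.001]
force: [-6.3, 4.0, 5.0]
gripper_width: 0.0
finger_force: 3.6
```

```bash
python3 plan.py
```

```text
t 19.925 eef [ 491.2 -200.8   82.8] r 132.2 az 241.16 tan [ 0.876 -0.482] Ftan -7.4 F [-6.3  4.   5. ] yaw 66.8
```

Request:
jog_arm([
  [[1,0.036,-0.0175,0,0.029],[1,0.036,-0.0175,0,0.029],[1,0.036,-0.0175,0,0.029],[1,0.036,-0.0175,0,0.029],[1,0.036,-0.0175,0,0.029],[1,0.036,-0.0175,0,0.029]],
])

```text
time_s: 20.68
eef_pos: [503.4, -206.6, 82.8]
ee_rot: [0.49, 3.103, 0.0]
force: [-2.5, 2.0, -0.3]
gripper_width: -0.0
finger_force: 1.4
```

```bash
python3 plan.py
```

```text
t 20.675 eef [ 503.4 -206.6   82.8] r 132.1 az 247.0 tan [ 0.921 -0.391] Ftan -3.06 F [-2.5  2.  -0.3] yaw 72.1
```

Request:
jog_arm([
  [[1,0.019,-0.007,0,0.015],[1,0.019,-0.007,0,0.015],[1,0.019,-0.007,0,0.015],[1,0.019,-0.007,0,0.015],[1,0.019,-0.007,0,0.015],[1,0.019,-0.007,0,0.015],[1,0.019,-0.007,0,0.015],[1,0.019,-0.007,0,0.015]],
])

```text
time_s: 21.68
eef_pos: [511.0, -209.4, 83.1]
ee_rot: [0.393, 3.116, -0.0]
force: [-0.7, 0.5, -0.7]
gripper_width: 0.3
finger_force: 0.0
```

```bash
python3 - <<'E'
from plan import *
st()
c=imaging.capture('side')
for q in ('pin_top','well'):print(lm('side',c,q))
E
```

```text
t 21.675 eef [ 511.  -209.4   83.1] r 132.0 az 250.54 tan [ 0.943 -0.333] Ftan -0.78 F [-0.7  0.5 -0.7] yaw 75.6
[(0.72, array([ 535.1, -218.6,  114.9]))]
[(0.91, array([ 483.9, -119.1,   91.5]))]
```

Request:
jog_arm([
  [[1,0,0,0,0],[1,0,0,0,0],[1,0,0,0,0],[1,0,0,0,0]],
])

```text
time_s: 22.32
eef_pos: [510.6, -209.3, 82.9]
ee_rot: [0.394, 3.117, 0.0]
force: [-0.3, 0.4, 1.1]
gripper_width: -0.0
finger_force: 0.0
```

```bash
python3 - <<'E'
from plan import *
st()
for n in ('side','top'):
    c=imaging.capture(n)
    for q in ('pin_top','well'):
        for p,X in lm(n,c,q): print(n,q,p,X,(np.degrees(np.arctan2(X[1]+85,X[0]-555))%360).round(1))
E
```

```text
t 22.325 eef [ 510.6 -209.3   82.9] r 132.0 az 250.36 tan [ 0.942 -0.336] Ftan -0.45 F [-0.3  0.4  1.1] yaw 75.6
side pin_top 0.73 [ 599.3 -213.5  114.8] 289.0
side well 0.58 [ 502.3 -147.6   90.1] 229.9
side well 0.19 [ 595.1 -211.4  117.9] 287.6
top pin_top 0.75 [ 599.  -206.9  118.8] 289.8
top well 0.8 [ 507.2 -149.8   90.4] 233.6
```

The disc jumped to about 62° of turn, with the pin near azimuth 289°. I will follow it, then touch slowly.

Request:
jog_arm([
  [[1,0.0544,-0.0161,0,0.041],[1,0.0544,-0.0161,0,0.041],[1,0.0544,-0.0161,0,0.041],[1,0.0544,-0.0161,0,0.041],[1,0.0544,-0.0161,0,0.041],[1,0.0558,-0.0102,0,0.041],[1,0.0558,-0.0102,0,0.041],[1,0.0558,-0.0102,0,0.041],[1,0.0558,-0.0102,0,0.041],[1,0.0558,-0.0102,0,0.041]],
])

```text
time_s: 23.88
eef_pos: [538.3, -215.9, 82.9]
ee_rot: [-0.055, -3.141, -0.0]
force: [0.6, 0.0, -0.2]
gripper_width: -0.0
finger_force: 0.0
```

Request:
jog_arm([
  [[1,0.0565,-0.0042,0,0.041],[1,0.0565,-0.0042,0,0.041],[1,0.0565,-0.0042,0,0.041],[1,0.0565,-0.0042,0,0.041],[1,0.0565,-0.0042,0,0.041],[1,0.0567,0.0019,0,0.041],[1,0.0567,0.0019,0,0.041],[1,0.0567,0.0019,0,0.041],[1,0,0,0,0]],
])

```text
time_s: 25.0
eef_pos: [561.1, -216.7, 82.9]
ee_rot: [-0.213, 3.134, -0.0]
force: [-1.6, 0.5, -0.1]
gripper_width: 0.1
finger_force: 0.0
```

```bash
python3 plan.py
```

```text
t 25.0 eef [ 561.1 -216.7   82.9] r 131.8 az 272.65 tan [0.999 0.046] Ftan -1.59 F [-1.6  0.5 -0.1] yaw 97.8
```

Request:
jog_arm([
  [[1,0.02,0.0015,0,0],[1,0.02,0.0015,0,0],[1,0.02,0.0015,0,0],[1,0.02,0.0015,0,0]],
])

```text
time_s: 25.5
eef_pos: [564.9, -216.4, 82.9]
ee_rot: [-0.212, 3.134, -0.0]
force: [-0.5, 0.2, -0.2]
gripper_width: -0.2
finger_force: 0.0
```

```bash
python3 plan.py
```

```text
t 25.5 eef [ 564.9 -216.4   82.9] r 131.7 az 274.31 tan [0.997 0.075] Ftan -0.5 F [-0.5  0.2 -0.2] yaw 97.7
```

Request:
jog_arm([
  [[1,0.02,0.002,0,0],[1,0.02,0.002,0,0],[1,0.02,0.002,0,0],[1,0.02,0.002,0,0]],
])

```text
time_s: 26.0
eef_pos: [568.9, -215.9, 82.9]
ee_rot: [-0.212, 3.134, -0.0]
force: [-0.0, 0.1, 0.9]
gripper_width: 0.2
finger_force: 0.0
```

```bash
python3 plan.py
```

```text
t 26.0 eef [ 568.9 -215.9   82.9] r 131.7 az 276.06 tan [0.994 0.106] Ftan -0.02 F [-0.   0.1  0.9] yaw 97.7
```

Request:
jog_arm([
  [[1,0.02,0.0025,0,0],[1,0.02,0.0025,0,0],[1,0.02,0.0025,0,0],[1,0.02,0.0025,0,0]],
])

```text
time_s: 26.5
eef_pos: [572.9, -215.4, 82.9]
ee_rot: [-0.212, 3.134, 0.0]
force: [-1.0, -0.6, 0.9]
gripper_width: 0.1
finger_force: 0.0
```

```bash
python3 - <<'E'
from plan import *
st()
w=imaging.capture('wrist')
for q in ('pin_top','well','axis'):print(lm('wrist',w,q))
e=telemetry.state()['eef_pos']
im=cv2.cvtColor(w['pixels'],cv2.COLOR_RGB2BGR)
a=np.radians(288.5);circ(w,im,[555+132*np.cos(a),-85+132*np.sin(a),117],8,(0,255,0),1,0)
circ(w,im,[*e[:2],100],11,(255,0,255),1,0)
cv2.imwrite('pics/w7.png',im)
E
```

```text
t 26.5 eef [ 572.9 -215.4   82.9] r 131.6 az 277.81 tan [0.991 0.136] Ftan -1.07 F [-1.  -0.6  0.9] yaw 97.7
[(0.56, array([ 590.7, -208. ,  118.2]))]
[]
[(0.86, array([552.5, -88.2,  63.9]))]
```

View pics/w7.png

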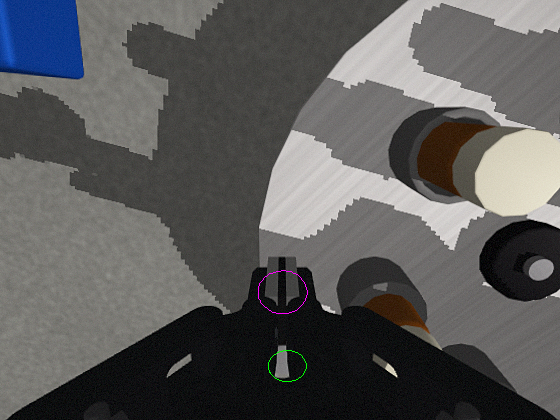

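The pin is hidden behind the fingers, with only a sliver at (282,362); the tool is lined up with it radially. I will feel forward in small steps.

Request:
jog_arm([
  [[1,0.015,0.002,0,0],[1,0.015,0.002,0,0],[1,0.01,0.0015,0,0]],
])

```text
time_s: 27.08
eef_pos: [574.9, -215.2, 82.9]
ee_rot: [-0.212, 3.134, 0.0]
force: [-0.1, 0.3, 0.5]
gripper_width: 0.2
finger_force: 0.0
```

Request:
jog_arm([
  [[1,0.014,0.002,0,0],[1,0.014,0.002,0,0],[1,0.012,0.002,0,0]],
])

```text
time_s: 27.45
eef_pos: [576.0, -215.0, 82.8]
ee_rot: [0.212, -3.133, 0.0]
force: [-3.3, 0.0, 3.0]
gripper_width: 0.4
finger_force: 2.1
```

Request:
jog_arm([
  [[1,0.008,0.0012,0,0],[1,0,0,0,0]],
])

```text
time_s: 27.7
eef_pos: [576.2, -214.9, 82.8]
ee_rot: [0.212, -3.133, 0.0]
force: [-5.7, -0.7, 3.8]
gripper_width: -0.3
finger_force: 2.7
```

Request:
jog_arm([
  [[1,0.008,0.0012,0,0],[1,0,0,0,0]],
])

```text
time_s: 27.95
eef_pos: [576.2, -215.0, 82.9]
ee_rot: [0.211, -3.132, 0.0]
force: [-6.6, -0.4, 4.8]
gripper_width: -0.0
finger_force: 3.2
```

Rigid resistance, so this is the stop. Raising to about 10 N.

Request:
jog_arm([
  [[1,0.007,0.001,0,0],[1,0.006,0.001,0,0],[1,0,0,0,0]],
])

```text
time_s: 28.32
eef_pos: [576.3, -214.9, 82.8]
ee_rot: [0.211, -3.131, 0.0]
force: [-8.2, -1.3, 4.6]
gripper_width: -0.1
finger_force: 4.2
```

Request:
jog_arm([
  [[1,0.009,0.0013,0,0],[1,0,0,0,0],[1,0,0,0,0],[1,0,0,0,0]],
])

```text
time_s: 28.82
eef_pos: [576.3, -214.9, 82.8]
ee_rot: [0.211, -3.13, 0.001]
force: [-10.2, -1.4, 7.4]
gripper_width: 0.4
finger_force: 4.8
```

```bash
python3 - <<'E'
from plan import *
for _ in range(3): st(); imaging.capture('side')
E
```

```text
t 28.825 eef [ 576.3 -214.9   82.8] r 131.6 az 279.32 tan [0.987 0.162] Ftan -10.26 F [-10.2  -1.4   7.4] yaw 97.7
t 28.875 eef [ 576.3 -214.9   82.8] r 131.7 az 279.32 tan [0.987 0.162] Ftan -8.4 F [-8.4 -0.8  7.2] yaw 97.7
t 28.925 eef [ 576.3 -214.9   82.8] r 131.7 az 279.32 tan [0.987 0.162] Ftan -10.07 F [-10.   -1.1   6.6] yaw 97.7
```

Request:
jog_arm([
  [[1,0.003,0.0005,0,0],[1,0,0,0,0],[1,0,0,0,0],[1,0,0,0,0],[1,0,0,0,0],[1,0,0,0,0],[1,0,0,0,0],[1,0,0,0,0],[1,0,0,0,0],[1,0,0,0,0],[1,0,0,0,0],[1,0,0,0,0]],
])

```text
time_s: 30.48
eef_pos: [576.3, -214.9, 82.8]
ee_rot: [0.211, -3.13, 0.001]
force: [-9.9, -1.5, 7.2]
gripper_width: -0.0
finger_force: 5.0
```

```bash
python3 - <<'E'
from plan import *
for _ in range(3): st(); imaging.capture('side')
E
```

```text
t 30.475 eef [ 576.3 -214.9   82.8] r 131.6 az 279.32 tan [0.987 0.162] Ftan -9.96 F [-9.9 -1.5  7.2] yaw 97.7
t 30.525 eef [ 576.3 -214.9   82.8] r 131.7 az 279.33 tan [0.987 0.162] Ftan -9.5 F [-9.5 -0.8  7.4] yaw 97.7
t 30.575 eef [ 576.3 -214.9   82.8] r 131.6 az 279.32 tan [0.987 0.162] Ftan -10.09 F [-9.9 -2.   7.4] yaw 97.7
```

Held at about 10 N for 1.7 s. Backing off, then rising.

Request:
jog_arm([
  [[1,-0.02,-0.003,0,0],[1,-0.04,-0.006,0,0],[1,-0.1,-0.015,0,0],[1,-0.2,-0.03,0,0],[1,-0.2,-0.03,0,0],[1,0,0,0.3,0],[1,0,0,0.6,0],[1,-0.2,-0.1,0.8,0],[1,-0.4,-0.3,0.6,0],[1,-0.6,-0.3,0,0],[1,0,0,0,0],[1,0,0,0,0]],
])

```text
time_s: 32.12
eef_pos: [491.5, -253.8, 198.6]
ee_rot: [-0.212, 3.133, -0.0]
force: [0.8, -0.2, -0.8]
gripper_width: 0.1
finger_force: 0.0
```

```bash
python3 - <<'E'
from plan import *
st()
for n in ('side','top'):
    c=imaging.capture(n)
    for q in ('pin_top','well','bottle','beaker','tipbox'):
        for p,X in lm(n,c,q)[:1]: print(n,q,p,X,(np.degrees(np.arctan2(X[1]+85,X[0]-555))%360).round(1))
    if n=='side': cv2.imwrite('pics/s9.png',cv2.resize(cv2.cvtColor(c['pixels'],cv2.COLOR_RGB2BGR)[120:320,180:430],None,fx=3,fy=3,interpolation=cv2.INTER_CUBIC))
E
```

```text
t 32.125 eef [ 491.5 -253.8  198.6] r 180.3 az 249.38 tan [ 0.936 -0.352] Ftan 0.83 F [ 0.8 -0.2 -0.8] yaw 97.7
side pin_top 0.76 [ 597.6 -212.3  114.7] 288.5
side well 0.62 [ 501.1 -149.1   89.4] 229.9
side bottle 0.84 [553.4 335.7  -1.3] 90.2
side beaker 0.55 [448.8 263.5   1.8] 106.9
side tipbox 0.6 [ 458.9 -407.7   -5.4] 253.4
top pin_top 0.88 [ 600.5 -206.4  113.3] 290.5
top well 0.79 [ 510.2 -151.6   91.5] 236.1
top bottle 0.66 [559.  332.9  -2.6] 89.5
top beaker 0.6 [447.5 264.9  -5.3] 107.1
```

View pics/s9.png

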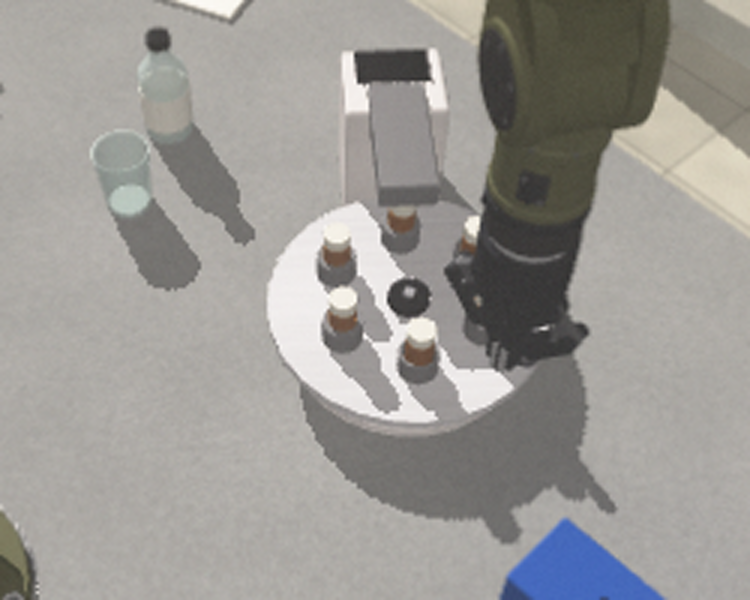

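The carousel rests at the next station with the vial seated in its cup at (420,345). The bottle, beaker and tip box stand where they did, and the arm is clear.

```bash
python3 -c "
from bench import ticket
print(ticket.job_done())"
```

```text
the job is handed in; nothing more can be done
None
```

The job is handed in (no verdict came back): the vial is seated upright and released, and the carousel rests at the next station after about 10 N against the stop screw for 1.7 s, with bottle, beaker and tip box unmoved.

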